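Thread two spacers on the set-up arbor, wide one first

ROBOT

A 6-joint arm with a two-finger parallel gripper is mounted at the origin on the work surface. World frame = base frame: x ahead of the robot, y to its left, z up, the work surface at z = 0. Lengths are in m, angles in degrees, forces in N, time in s.
With the tool pointing down it reaches from about 0.35 to 0.975 m from the base axis. Payload 7.1 kg.
Tool frame: the origin (TCP) lies at the very end of the fingers, on their centre line; the grasp point (between the pads) lies 19 mm behind it; z points along the fingers, y is the line along which they close (so a half turn about z gives the same grasp; the last joint's range is limited). The gripper opens to 88 mm and grips with 3 to 60 N. Pads are 20 mm wide; open, the fingers measure 115 mm over their backs; the gripper's body (75 mm by 178 mm) begins 61 mm behind the grasp point.
Start: joints at [-72.536, 24.242, 93.386, -0, 62.372, -1.089], TCP at [0.199, -0.592, 0.223] pointing down, gripper open.
Joint ranges: [-172.04, 172.04], [-51.8, 120.97], [4.93, 147.93], [-75.15, 255.16], [6.16, 154.13], [-145.62, 145.62]. Speed limits (degrees/s): [136.94, 136.94, 172.46, 180, 180, 180].

INTERFACE

Orientations are given as a 3x3 rotation matrix whose columns are the frame's x, y, z axes.
In Python, from bench import env, sensors, eyes, order gives the robot as it stands. Calls block until the motion is done:
- env.movep(position, orientation): joint-space move of the TCP to a pose.
- env.servo_line(position, rotation=None, speed=0.15, until_force=None): straight line of the TCP; rotation=None keeps the orientation; speed is the mean speed in m/s. With until_force (N) it stops when the force on the tool has changed by that much, and returns True; else False.
- env.movej(angles): joint-space move.
- env.grip(opening, f_grip=None): opening from 0.0 (shut) to 1.0 (fully open); f_grip is the grip in N (None keeps the last); returns when the fingers have stopped.
- env.wait(seconds).
- env.ik(position, orientation): joint angles nearest the present ones, or None.
- sensors.observe(): the state.
- eyes.snapshot(name): name is "scene" or "top" or "wrist"; returns a dict with "color" (384x512x3 uint8, red, green, blue), "camera_matrix" (3x3 intrinsics, pixels), "position" and "rotation" of the camera in the world. Camera axes: x right, y up, looking along -z (the intrinsics and any distortion apply to the point x, -y, -z); pixel columns grow to the right and rows downward; lengths in m; the calibration is good to about 2 mm. A picture is of the moment at which its call begins. There is no depth.
A pose or a line that the arm cannot do raises env.IKError and nothing moves.
- order.sign_off(): hands the job in; it is judged then, once.
Trained networks look in a picture, given as the dict that the camera call returned (one of the last four; its "shot" number tells which), for a name from the list of things; names that differ only in an ending like _2 or _b are one class to them, and where a whole thing is asked for, a point or a joint stands for the part that bears it (a point fixed in the world has none). Each returns a list of dicts, best first, with "confidence" (0 to 1); they miss things now and then, are a little off and sometimes report something else, mostly with a low value. They report only what shows in the picture. A call takes as long as a camera call. They do not tell look-alikes from the thing itself.
- eyes.search_frame(picture, target): "box" ([centre column, centre row, width, height] in pixels, round what is visible of it).
- eyes.silhouettes(picture, target): "pixels" (384x512 bool, what is visible of it) and "box" ([centre column, centre row, width, height] in pixels, round what is visible of it).
The state is a dict: "clock": time; "qpos": joint angles; "joint_vel": joint speeds; "joint_efforts": joint torques, N m; "tool_pos": TCP position; "tcp_rot": TCP orientation; "contact_force": force on the tool from outside, world axes, zero at the start; "ft_torque": the same for the moment, N m; "gripper_width": opening from 0.0 (shut) to 1.0 (fully open); "grasp_force": force on a finger pad.
Only numpy, scipy, OpenCV 4.12 (cv2) and the standard library are available. Lean on these libraries where they do the work, as an engineer would, in place of code of your own. Each camera call takes 0.05 s, during which the arm holds its last target. There are 200 camera calls.

TASK

Build the spacer stack for the rivet squeezer on the upright steel arbor: thread the wide blue spacer over the pin first, down flat on the arbor's shoulder, then thread the narrow green one down flat on top of it. Lower each spacer down the pin before letting go, do not drop it, and leave the amber jar of rivets standing where it is.

Things in the scene. Friction and masses are not known exactly. Their poses are not given: they have to be found in the camera images.
- arbor_seat (a point): The set-up arbor, fixed upright on the bench: a round dark steel foot (84 mm across, 10 mm thick), on it a steel shoulder disc (50 mm across, 8 mm thick), and from the shoulder's middle a plain steel pin 10 mm across and 46 mm tall, its top 10 mm tapering to 6 mm. This point lies on the pin's axis at the top face of the shoulder, 18 mm above the bench; the pin's tip is 46 mm above this point, 64 mm above the bench. z up, along the pin.
- wide_mid (a point): The wide spacer: a flat blue anodised aluminium ring, 60 mm outside, 30 mm hole, 18 mm thick, about 100 g, loose and lying flat on the bench, clear on all sides. This point is the centre of its hole, half-way up (9 mm above its underside). z along its axis. Seated on the shoulder this point is 9 mm above arbor_seat.
- narrow_mid (a point): The narrow spacer: a flat green anodised aluminium ring, 44 mm outside, 30 mm hole, 18 mm thick, about 50 g, loose and lying flat on the bench, clear on all sides. This point is the centre of its hole, half-way up (9 mm above its underside). z along its axis. Seated on the wide spacer this point is 27 mm above arbor_seat. (A black rubber ring, 52 mm outside with the same hole and thickness, also lies about; it is not used.)
- jar_mid (a point): Squat amber glass jar of rivets with a dark lid, 80 mm across, 62 mm tall, about 380 g, loose, standing on the bench. This point is on its axis, half-way up (31 mm above the bench). z up.
Things that resemble listed ones, but are neither listed nor needed, are in the scene too. Of the things that look like the part that bears narrow_mid, the middle-sized one is meant.

How it is judged:
By the outcome, as a careful person would: the job done as asked, in the order asked, and still so for the second after the job is handed in, with the robot touching nothing.
It also fails if it takes over 58 s, if anything falls off the work surface, if the arm or the gripper's body presses on something with over 40 N, if the wrist force passes 120 N, or if a joint passes its speed limit or range.

## Working session

There is one attempt and no reset: what is moved stays moved. The work goes in short steps, each a Python script; the robot and the scene stay as the last script left them, time stands still between calls to the robot, and variables do not carry over. Pictures are saved under pics/ and viewed, at most 10 in all, crops included, and the job is handed in when it is done.

```bash
mkdir -p pics
cat > h.py <<'E'
import numpy as np, cv2
from bench import env, sensors, eyes, order
def ray(p,uv):
    K=np.array(p["camera_matrix"]); d=np.linalg.inv(K)@[uv[0],uv[1],1.]
    return np.array(p["rotation"])@np.array([d[0],-d[1],-d[2]])
def onz(p,uv,z):
    d=ray(p,uv); c=np.array(p["position"]); return c+d*(z-c[2])/d[2]
def proj(p,X):
    c=np.array(p["rotation"]).T@(np.array(X)-p["position"]); q=np.array(p["camera_matrix"])@[c[0],-c[1],-c[2]]; return q[:2]/q[2]
def save(p,n): cv2.imwrite(f"pics/{n}.png",p["color"][:,:,::-1])
E
python3 - <<'E'
from h import *
ps={n:eyes.snapshot(n) for n in ("scene","top")}
im=[p["color"] for p in ps.values()]
cv2.imwrite("pics/a.png",cv2.resize(np.vstack(im),None,fx=.78,fy=.78)[:,:,::-1])
for n,p in ps.items():
    print(n,p.keys(),np.round(p["position"],3))
    for t in("wide_mid","narrow_mid","jar_mid","arbor_seat"):
        for r in eyes.search_frame(p,t): print(t,round(r["confidence"],2),np.round(r["box"],1),np.round(onz(p,r["box"][:2],.018),3))
save(ps["top"],"top");save(ps["scene"],"scene")
E
```

```text
scene dict_keys(['color', 'camera_matrix', 'position', 'rotation', 'shot']) [0.85  0.493 0.688]
wide_mid 0.66 [294.6 180.8  22.5  27.5] [0.445 0.04  0.018]
narrow_mid 0.85 [282.  246.3  38.7  36.4] [0.557 0.151 0.018]
narrow_mid 0.79 [340.2 254.4  28.2  24.4] [0.483 0.22  0.018]
narrow_mid 0.54 [368.6 227.1  21.1  19.1] [0.401 0.204 0.018]
jar_mid 0.98 [292.4 318.4  52.9  63.8] [0.623 0.269 0.018]
arbor_seat 0.7 [195.4 186.2  42.1  36.8] [ 0.616 -0.056  0.018]
top dict_keys(['color', 'camera_matrix', 'position', 'rotation', 'shot']) [0.476 0.036 0.805]
wide_mid 0.92 [243.8 225.4  24.7  30.8] [0.441 0.038 0.018]
narrow_mid 0.65 [166.3 207.4  20.7  21.5] [0.479 0.213 0.018]
narrow_mid 0.55 [198.3 175.4  26.5  28.7] [0.552 0.143 0.018]
narrow_mid 0.45 [172.7 246.4  17.   10.1] [0.392 0.197 0.018]
jar_mid 0.89 [141.5 141.8  43.6  36.8] [0.628 0.273 0.018]
arbor_seat 0.88 [289.  152.6  28.6  34.4] [ 0.607 -0.063  0.018]
```

View pics/top.png

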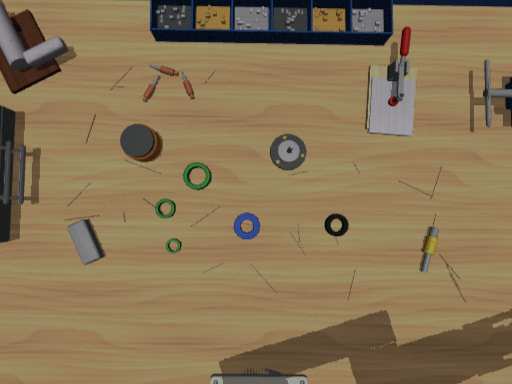

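View pics/scene.png

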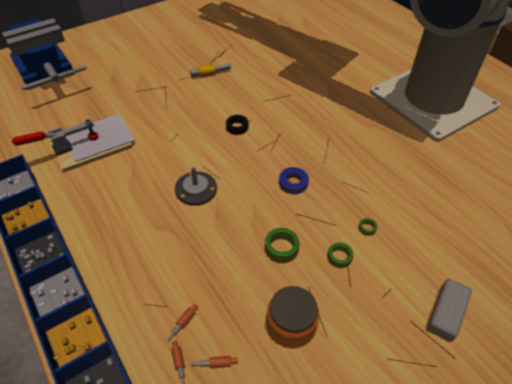

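Top view: the green rings are at (197,176) large, (165,208) middle and (174,246) small, with the black rubber ring at (336,225). The blue ring (247,226) is unique, the arbor is at (289,152) and the jar at (141,143). I choose the green ring at (165,208). Next I'll crop it to check, and hover over the blue ring.

Run:
```python
from h import *
im=cv2.imread("pics/top.png"); cv2.imwrite("pics/crop.png",cv2.resize(im[150:265,130:270],None,fx=4,fy=4,interpolation=cv2.INTER_CUBIC))
p=eyes.snapshot("top"); hsv=cv2.cvtColor(p["color"],cv2.COLOR_RGB2HSV)
for nm,lo,hi in(("g",40,85),("b",105,130)):
    m=cv2.inRange(hsv,(lo,110,40),(hi,255,255)); m[:60]=0
    for c in cv2.findContours(m,cv2.RETR_EXTERNAL,2)[0]:
        if cv2.contourArea(c)<60: continue
        (x,y),r=cv2.minEnclosingCircle(c); h=p["position"][2]-.012; print(nm,x,y,"dia mm",2000*r*h/p["camera_matrix"][0][0],onz(p,(x,y),.012))
R=np.array([[1,0,0],[0,-1,0],[0,0,-1.]])
print(np.round(sensors.observe()["tcp_rot"],2).tolist(), sensors.observe()["clock"])
env.movep([.442,.038,.2],R)
print(sensors.observe()["clock"],sensors.observe()["qpos"])
p=eyes.snapshot("wrist"); save(p,"w1"); print(p["position"],np.round(p["rotation"],2).tolist(),proj(p,[.442,.038,.018]))
```

```text
g 172.8545379638672 245.53636169433594 dia mm 33.3194173022909 [0.39334793 0.19793118 0.012     ]
g 164.5310516357422 208.38198852539062 dia mm 44.786720025398495 [0.47696177 0.21858612 0.012     ]
g 196.42770385742188 175.68072509765625 dia mm 62.42226471440792 [0.55230361 0.14766216 0.012     ]
b 246.47457885742188 225.6271209716797 dia mm 58.58742972641312 [0.43979172 0.03214755 0.012     ]
[[0.95, 0.32, 0.0], [0.32, -0.95, -0.0], [0.0, 0.0, -1.0]] 0.55
2.95 [ 3.32183224e+00  1.07757088e+01  1.16591224e+02 -5.61285512e-03
  5.26239089e+01  9.33594042e+01]
[0.51772259 0.0379502  0.36191595] [[0.0, 0.96, 0.28], [-1.0, 0.0, 0.0], [0.0, -0.28, 0.96]] [253.58776418 174.32492807]
```

View pics/crop.png

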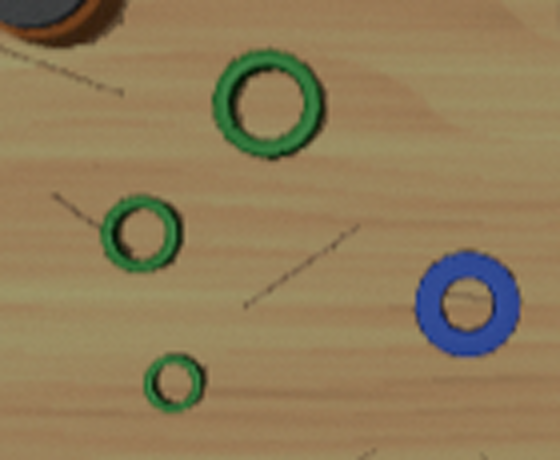

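View pics/w1.png

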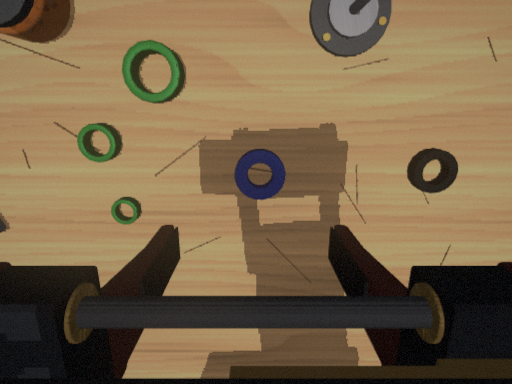

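The crop confirms the choice: the three green rings measure 33, 45 and 62 mm, so the middle one (165,208) is the 44 mm ring. In the wrist view the blue ring is at (260,174), about 6 mm to −y of the hover point, and the arbor is near (350,15). Next: look at the arbor from close by, then grasp the blue ring.

```bash
cat >> h.py <<'E'
R=np.array([[1,0,0],[0,-1,0],[0,0,-1.]])
def rings(p,lo,hi,z=.013):
    m=cv2.inRange(cv2.cvtColor(p["color"],cv2.COLOR_RGB2HSV),(lo,100,30),(hi,255,255)); out=[]
    for c in cv2.findContours(m,cv2.RETR_EXTERNAL,2)[0]:
        if cv2.contourArea(c)<200: continue
        (x,y),r=cv2.minEnclosingCircle(c); d=np.linalg.norm(onz(p,(x+r,y),z)-onz(p,(x-r,y),z))
        out.append((d,onz(p,(x,y),z)))
    return out
E
python3 - <<'E'
from h import *
env.movep([.52,-.06,.2],R)
p=eyes.snapshot("wrist"); save(p,"w2")
for r in rings(p,105,130)+rings(p,40,85): print(r)
for r in eyes.search_frame(p,"arbor_seat"): print(r, onz(p,r["box"][:2],.018))
print(sensors.observe()["clock"], proj(p,[.607,-.063,.018]))
E
```

```text
(np.float64(0.058899894442637), array([0.44091704, 0.03082127, 0.013     ]))
(np.float64(0.04803142217171356), array([0.47658927, 0.21930776, 0.013     ]))
(np.float64(0.06757060886692504), array([0.55247872, 0.15110899, 0.013     ]))
{'box': [259.8, 90.2, 72.9, 87.4], 'confidence': 0.6} [ 0.61178408 -0.06707558  0.018     ]
3.6667 [256.00755679  94.88275552]
```

View pics/w2.png

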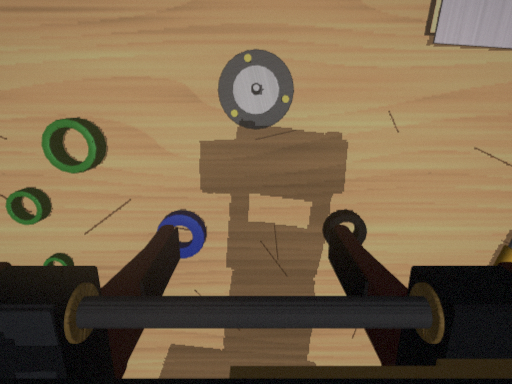

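The arbor's foot and shoulder are centred near (256,90), with the pin tip at (257,88). Now I'll grasp the blue ring.

Run:
```python
from h import *
g=cv2.imread("pics/w2.png",0)
p=eyes.snapshot("wrist")
h=cv2.cvtColor(p["color"],cv2.COLOR_RGB2HSV)[45:135,210:305]
m=((h[:,:,1]<40)&(h[:,:,2]>100)).astype(np.uint8)
c=max(cv2.findContours(m,cv2.RETR_EXTERNAL,2)[0],key=cv2.contourArea); (x,y),r=cv2.minEnclosingCircle(c)
print("shoulder",x+210,y+45,r,onz(p,(x+210,y+45),.018), "tip",onz(p,(257,88.5),.064))
env.movep([.44,.031,.12],R)
p=eyes.snapshot("wrist"); q=rings(p,105,130); print(q)
c=min(q,key=lambda t:abs(t[0]-.06))[1]
c=c if np.hypot(c[0]-.441,c[1]-.031)<.008 else np.array([.441,.031,0])
env.servo_line([c[0],c[1],.03],speed=.15)
print(env.servo_line([c[0],c[1],.004],speed=.06,until_force=8))
s=sensors.observe();print(s["tool_pos"])
env.grip(0.5,20)
s=sensors.observe();print(s["gripper_width"]*88,s["grasp_force"],s["contact_force"],s["tool_pos"],s["clock"])
```

```text
shoulder 257.5 88.5 24.909936904907227 [ 0.61291269 -0.0631931   0.018     ] tip [ 0.61048241 -0.06219408  0.064     ]
[(np.float64(0.059280505032041964), array([0.4412224 , 0.03087541, 0.013     ]))]
False
[0.44093037 0.03090509 0.0036652 ]
59.933949854739524 20.000177090987563 [-0.43837491  0.29461789  2.94496028] [0.44134047 0.03086385 0.00415643] 6.2917
```

Run:
```python
from h import *
env.servo_line([.441,.031,.13],speed=.12)
env.movep([.612,-.063,.13],R)
p=eyes.snapshot("wrist"); save(p,"w3"); print([proj(p,X) for X in ([.612,-.063,.13+.014],[.612,-.063,.018],[.612,-.063,.064])])
s=sensors.observe();print(s["gripper_width"]*88,s["grasp_force"],s["contact_force"],s["tool_pos"],s["clock"])
q=eyes.snapshot("scene"); cv2.imwrite("pics/s3.png",cv2.resize(q["color"][60:260,100:300],None,fx=3,fy=3)[:,:,::-1])
```

```text
[array([255.32097787, 250.07693304]), array([254.69363309, 188.13599209]), array([254.84885285, 203.46162823])]
60.13960891094384 19.999936907552183 [ 0.34572399 -0.78629234 -0.70058116] [ 0.61000727 -0.06211922  0.12917406] 8.3417
```

View pics/w3.png

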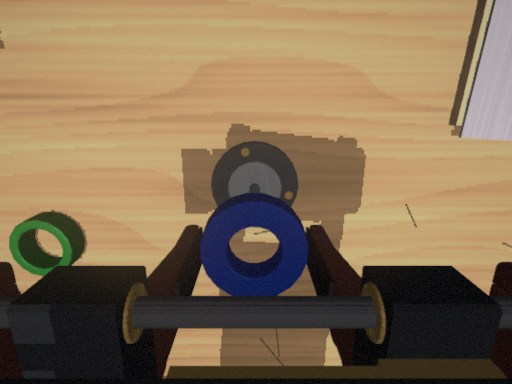

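View pics/s3.png

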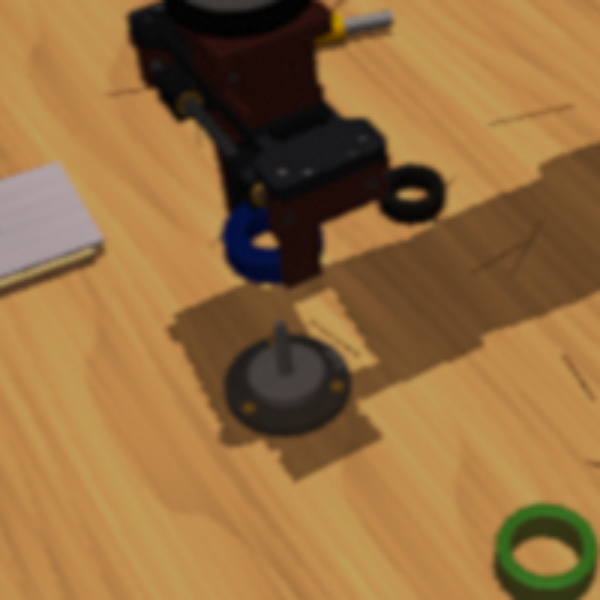

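The ring is held level. Its centre is at (255,246), within about 2 mm of the tool axis, and the pin is directly below at (254,188). Lowering it now.

Run:
```python
from h import *
env.servo_line([.6105,-.063,.13],speed=.05); env.wait(.3)
def st(): s=sensors.observe();print(s["gripper_width"]*88,s["grasp_force"],np.round(s["contact_force"],2),s["tool_pos"],s["clock"])
st()
r=env.servo_line([.6105,-.063,.030],speed=.06,until_force=8); print(r); st()
if not r:
    env.wait(.2); print(env.servo_line([.6105,-.063,.018],speed=.015,until_force=5)); st()
```

```text
59.66206661334589 19.999608281068504 [-0.23  0.41 -1.32] [ 0.61052232 -0.06297551  0.13007808] 8.9417
False
59.92839520311456 19.999761921353638 [ 0.15 -1.08 -1.42] [ 0.6107882  -0.06303017  0.03036012] 10.7583
True
60.05404660158657 20.00065164640546 [0.14 0.29 3.79] [ 0.61048747 -0.06300498  0.02219994] 11.5167
```

Run:
```python
from h import *
def st(): s=sensors.observe();print(s["gripper_width"]*88,s["grasp_force"],np.round(s["contact_force"],2),s["tool_pos"],s["clock"])
env.grip(.85); st()
env.servo_line([.6105,-.063,.14],speed=.12)
env.movep([.52,-.06,.2],R)
p=eyes.snapshot("wrist"); print("blue seated",rings(p,105,130,.032)); save(p,"w4")
env.movep([.477,.219,.12],R); env.wait(.2)
p=eyes.snapshot("wrist"); save(p,"w5"); q=rings(p,40,85); print(q)
c=min(q,key=lambda t:np.hypot(t[1][0]-.477,t[1][1]-.219)); print(c); c=c[1]
assert np.hypot(c[0]-.477,c[1]-.219)<.008
env.servo_line([c[0],c[1],.03],speed=.15)
print(env.servo_line([c[0],c[1],.004],speed=.06,until_force=8)); st()
env.grip(0.3,15); st()
env.servo_line([c[0],c[1],.15],speed=.12)
env.movep([.6105,-.063,.15],R); env.wait(.2)
p=eyes.snapshot("wrist"); save(p,"w6"); st()
print("green held",rings(p,40,85,.164),"blue",rings(p,105,130,.032))
a=cv2.imread("pics/w4.png"); cv2.imwrite("pics/v.png",np.hstack([a[40:340,100:400],cv2.imread("pics/w6.png")[40:340,100:400]]))
```

```text
75.01318921803956 0.0 [-0.63 -0.82  0.76] [ 0.60972267 -0.06289138  0.02152433] 11.9833
blue seated [(np.float64(0.06257189745101871), array([ 0.61047786, -0.06256468,  0.032     ]))]
[(np.float64(0.03349349135561843), array([0.39768047, 0.19708525, 0.013     ])), (np.float64(0.04409873898983277), array([0.47914852, 0.21659462, 0.013     ])), (np.float64(0.06674893120070775), array([0.55403497, 0.1428318 , 0.013     ]))]
(np.float64(0.04409873898983277), array([0.47914852, 0.21659462, 0.013     ]))
False
74.70270335015532 0.0 [0.34 0.44 0.41] [0.47895533 0.21651757 0.00366907] 16.3833
43.45364926490004 15.000136904418468 [-1.07  0.3   1.34] [0.47925512 0.2166417  0.00415614] 16.975
43.30699331613268 14.999876786023378 [-0.54 -0.24 -0.52] [ 0.61043452 -0.0617861   0.15012209] 19.775
green held [(np.float64(0.017217970733500898), array([0.5445039, 0.0645451, 0.164    ])), (np.float64(0.03320553747048153), array([0.61905523, 0.04384558, 0.164     ])), (np.float64(0.043671162931557594), array([ 0.61324324, -0.06135578,  0.164     ]))] blue [(np.float64(0.05937910866490568), array([ 0.61058358, -0.06267647,  0.032     ]))]
```

View pics/v.png

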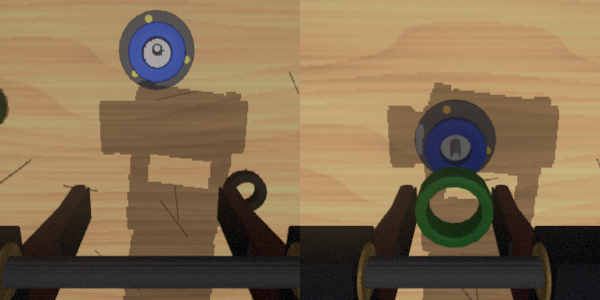

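Left: the blue ring is seated flat round the pin, which shows at (157,50) in the crop and is well centred. Right: the green ring is held level at (453,205), about 2 mm ahead of the tool axis, so I'll shift slightly and lower it.

Run:
```python
from h import *
def st(): s=sensors.observe();print(s["gripper_width"]*88,s["grasp_force"],np.round(s["contact_force"],2),s["tool_pos"],s["clock"])
x,y=.6095,-.063
env.servo_line([x,y,.15],speed=.05)
r=env.servo_line([x,y,.048],speed=.06,until_force=8); print(r); st()
assert not r
env.wait(.2); r=env.servo_line([x,y,.036],speed=.015,until_force=5); print(r); st()
z=sensors.observe()["tool_pos"][2]
assert r and z<.043
env.grip(.75); st()
env.servo_line([x,y,.16],speed=.12)
env.movep([.50,-.06,.22],R)
p=eyes.snapshot("wrist"); q=eyes.snapshot("scene"); st()
print(rings(p,40,85,.05),rings(p,105,130,.032))
a=cv2.resize(p["color"][20:170,180:330],(400,400)); b=cv2.resize(q["color"][130:230,145:245],(400,400))
cv2.imwrite("pics/f.png",np.hstack([a,b])[:,:,::-1])
for r in eyes.search_frame(q,"jar_mid"): print(r)
```

```text
False
43.97714471965928 14.999907910823822 [-0.74  0.39 -1.16] [ 0.6097599  -0.06303248  0.0483638 ] 21.875
True
43.27687398015975 15.000614672899246 [-0.48 -1.18  4.16] [ 0.60945452 -0.06299711  0.04004693] 22.6417
65.77011045558928 0.0 [ 0.46 -0.22  0.3 ] [ 0.60885209 -0.06292559  0.03945004] 23.2
65.80902206653111 0.0 [0.39 0.63 0.61] [ 0.50099034 -0.06006506  0.21943001] 25.0167
[(np.float64(0.030893404120181718), array([0.41267141, 0.17005048, 0.05      ])), (np.float64(0.06087036101060633), array([0.5547832 , 0.13019554, 0.05      ])), (np.float64(0.04604771363066989), array([ 0.60907944, -0.06257043,  0.05      ]))] [(np.float64(0.06351140333561266), array([ 0.6106552 , -0.06209639,  0.032     ]))]
{'box': [293.0, 317.6, 51.6, 65.9], 'confidence': 0.61}
```

View pics/f.png

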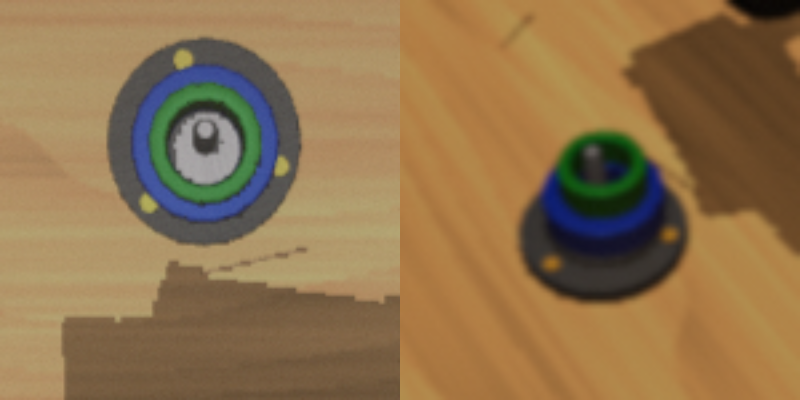

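The picture shows green (205,145) flat on blue, both round the pin. The jar hasn't moved and the gripper is clear, so I'm handing in.

```bash
python3 -c "
from h import *
print(order.sign_off())"
```

```text
the job is handed in; nothing more can be done
None
```

The spacer stack is built and handed in at about 25 s: the wide blue spacer sits flat on the shoulder, the narrow 44 mm green one flat on top, both lowered down the pin before release, and the jar was not moved.

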